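Hold a cast bracket over the scanner glass

TASK

Lift the copper-coloured bracket out of the open steel die, carry it over the top of the black granite straightedge (not round its ends) and hold it hovering about a centimetre above the scanner's glass, level and lined up over the white printed outline with its round boss above the white disc. Nothing may touch the scanner, do not bump the straightedge, and leave the steel gauge block standing on it, the ring gauge and the yellow box where they are. Finish while still holding the bracket there, motionless.

Things in the scene. Friction and masses are not known exactly. Their poses are not given: they have to be found in the camera images.
- bracket: Loose copper-coloured bracket, 0.2 to 0.3 kg, lying in the die's cavity, square with it, 2 mm clear all round. Base 90 x 44 x 10 mm (x, y, z); on it an upright web to grip: x -34 to +16, y -8 to +8 (16 thick), top at z = 58 mm; and a round boss, 22 mm diameter, at x = +31, top at z = 24 mm. Origin: centre of the underside; x along the length to the boss, z up.
- bracket_boss (a point): Point on the bracket's underside plane straight below the boss axis (31 mm from the bracket's origin along its x).
- die: Fixed open steel die half, 170 x 120 x 45 mm (x, y, z); cavity 94 x 48 mm, 14 mm deep, central in its top (floor 31 mm above the table). Two brass pins, 14 mm diameter, rise 28 mm above its top at (x, y) = (70, 45) and (-70, -45) mm. Origin: centre of the underside; the bracket starts with its centre and axes in line. Left or right of the straightedge; the scanner is on the other side.
- scanner: Fixed upward-looking scanner, cream housing 200 x 160 x 60 mm (x, y, z) with a dark glass 170 x 130 mm whose upper face is flat, 65 mm above the table and the highest part of the scanner. Origin: centre of the underside; its x runs along the outline's length towards the white disc.
- scanner_centre (a point): Centre of the white printed outline (98 x 50 mm over its lines, long along the scanner's x) on the upper face of the glass; the bracket's origin belongs straight above it, with the bracket's x along the scanner's x.
- scanner_disc (a point): Centre of the white disc (22 mm in diameter, inside the outline at its one end, 31 mm from its centre) on the upper face of the glass; the boss belongs straight above it.
- straightedge: Fixed black granite straightedge between die and scanner, 450 x 40 x 90 mm (x, y, z), its length pointing roughly away from the robot. Origin: centre of the underside; its top is 90 mm above the table.
- gauge_block: Loose bright steel block 24 x 24 x 30 mm (x, y, z) standing on top of the straightedge (its top is 120 mm above the table). Origin: centre of the underside. Leave it alone.
- ring_gauge: Loose dark steel ring lying on the table, 70 mm outside, 40 mm inside diameter, 25 mm high. Origin: centre of the underside. Leave it alone.
- yellow_box: Loose yellow open-topped box 70 x 100 x 65 mm (x, y, z) on the table. Origin: centre of the underside. Leave it alone.
Not all that is in view belongs to the job. Of the things that look like the bracket, the largest one is meant.

How it is judged:
On the way:
1. the bracket is held clear above the die, its underside more than 10 mm over the die's top (z of bracket in the frame of die above 0.055 m and contact force between bracket and the fingers above 1 N), for 0.1 s.
At the end, for the whole second after the job is handed in: Gripper alone holds the bracket still (under 20 mm/s), underside 3 to 18 mm above the glass, level and in line with the outline within 0.1 and 0.14 rad, centre within 8 mm, boss within 10 mm of the disc, touching nothing else; gauge block, ring and box within 15 mm of their starts (z of bracket in the frame of scanner_centre between 0.003 and 0.018 m and horizontal distance between bracket and scanner_centre below 0.008 m and horizontal distance between bracket_boss and scanner_disc below 0.01 m and angle between the x axis of bracket and the x axis of scanner, either way round below 0.14 rad and angle between bracket's own z axis and vertical below 0.1 rad and linear speed of bracket below 0.02 m/s and angular speed of bracket below 0.2 rad/s and contact force between bracket and the fingers above 1 N and contact force between bracket and scanner below 0.2 N and contact force between bracket and straightedge below 0.2 N and contact force between bracket and die below 0.2 N and contact force between bracket and gauge_block below 0.2 N and contact force between bracket and ring_gauge below 0.2 N and contact force between bracket and yellow_box below 0.2 N and distance of each of gauge_block, ring_gauge, yellow_box from where it was at the start of the episode below 0.015 m); the arm keeps its last pose, push and grip.
It fails at once if the scanner is touched (over 1 N) (contact force between scanner and anything else above 1 N).
It fails at once if the bracket passes the line of the straightedge lower than its top (as round its ends) (y of bracket in the frame of straightedge between -0.03 and 0.03 m and z of bracket in the frame of straightedge below 0.09 m).
It fails at once if the straightedge is bumped (over 3 N) by the bracket or the robot (contact force between straightedge and bracket above 3 N or contact force between straightedge and the fingers above 3 N or contact force between straightedge and the arm above 3 N).
It fails at once if the gauge block, ring gauge or yellow box is moved more than 15 mm or tipped over (distance of any of gauge_block, ring_gauge, yellow_box from where it was at the start of the episode above 0.015 m or angle between any of gauge_block, ring_gauge, yellow_box's own z axis and vertical above 0.5 rad).
It also fails if it takes over 45 s, if anything falls off the work surface, if the arm or the gripper's body presses on something with over 40 N, if the wrist force passes 120 N, or if a joint passes its speed limit or range.

ROBOT

A 6-joint arm with a two-finger parallel gripper is mounted at the origin on the work surface. World frame = base frame: x ahead of the robot, y to its left, z up, the work surface at z = 0. Lengths are in m, angles in rad, forces in N, time in s.
With the tool pointing down it reaches from about 0.325 to 0.875 m from the base axis. Payload 4.4 kg.
Tool frame: the origin (TCP) lies at the very end of the fingers, on their centre line; the grasp point (between the pads) lies 19 mm behind it (arm.tcp_to_grasp is the distance from the TCP to the grasp point, in m); z points along the fingers, y is the direction in which the jaws open and shut (so a half turn about z gives the same grasp; the last joint's range is limited). The gripper opens to 85 mm and grips with 20 to 120 N. Pads are 22 mm wide; open, the fingers measure 114 mm over their backs; the gripper's body (76 mm by 85 mm) begins 54 mm behind the grasp point. The pads swing forward as they close: fully open they stand 13 mm farther back than shut.
Start: joints at [-1.331, 0.207, 1.542, -0, 1.393, -0.15], TCP at [0.219, -0.532, 0.231] pointing down, gripper open.
Joint ranges: [-2.73, 2.73], [-0.86, 2.22], [0.23, 2.46], [-1.11, 4.25], [0.08, 2.63], [-2.82, 2.82]. Speed limits (rad/s): [2.79, 2.79, 3.14, 3.14, 3.14, 3.14].

INTERFACE

Orientations are given as a unit quaternion [x, y, z, w].
In Python, from workcell import arm gives the robot as it stands.
- The arm moves only by the tool servo_tool, never from a script. Its argument "deltas" is a list of rows, each a list of 3 entries, a list of its own where there are three numbers: the closure, from 0 (fully open) to 1 (shut), then the shift along the tool's x, y, z in m, then the turn, a rotation vector about the tool's x, y, z in degrees. A call has 1 to 20 rows; each row shifts and turns the commanded pose from where the row before left it, along the tool's axes as they then stand; what a row does not reach is not made up. A row lasts 1/8 s, in which the tool goes at most 62.5 mm and 10.7 degrees, less where a joint would pass 70% of its speed; a pose out of reach is approached as far as the arm can. A call is refused whole if a number of a shift passes 0.0625 or a number of a turn 10.7, either way. A call with a gripper value outside its range is refused whole. The fingers move at their own pace and stop on an object; "force" is the grip in N (left out, the last holds). Time passes only in rows, so rows that do not move let the fingers close. It gives the time, the measured TCP pose, the force and the opening at its end, in the units of the state.
- arm.observe(): the state, without advancing time (a new reading comes with each control period).
- arm.get_image(name): name is "scene" or "top"; returns a dict with "frame" (384x512x3 uint8, red, green, blue), "vfov" (degrees; the focal length in pixels is half the picture's height over the tangent of half this angle, whatever the lens; pixels are square), "cx", "cy" (the principal point, pixels), "R" (3x3) and "t" (3): a world point X has camera coordinates R X + t. Camera axes: x right, y down, z forward; pixel columns grow to the right and rows downward; lengths in m; the calibration is good to about 2 mm. A picture is of the moment at which its call begins. There is no depth.
- arm.close_job(): hands the job in, once; it reports no verdict.
The state is a dict: "clock": time; "joint_pos": joint angles; "joint_velocities": joint speeds; "joint_efforts": joint torques, N m; "tcp_pos": TCP position; "tcp_rot": TCP orientation; "contact_force": force on the tool from outside, world axes, zero at the start; "ft_torque": the same for the moment, N m; "gripper_width": opening from 0.0 (shut) to 1.0 (fully open).
Only numpy, scipy, OpenCV 4.12 (cv2) and the standard library are available. Lean on these libraries where they do the work, as an engineer would, in place of code of your own. Each camera call takes 0.05 s, during which the arm holds its last target. There are 200 camera calls.

## Working session

There is one attempt and no reset: what is moved stays moved. The work goes in short steps, Python scripts to look and compute and a tool call to move; the robot and the scene stay as the last step left them, time stands still between calls to the robot, and variables do not carry over. Pictures are saved under pics/ and viewed, about 8 in all and at most 12, crops included, and the job is handed in when it is done.

Besides the shell and the picture viewer there is one more tool, called after "Emit:" by a JSON object that holds its "name" and its "arguments", one argument or row to a line. servo_tool: Moves the arm, as the interface text tells. Its arguments: {"type":"object","properties":{"deltas":{"type":"array","items":{"type":"array"}},"force":{"type":"number"}},"required":["deltas"]}

```bash
mkdir -p pics && cat > h.py <<'E'
import numpy as np, cv2
from workcell import arm
def grab(n,tag):
    d=arm.get_image(n); cv2.imwrite(f'pics/{tag}.png',d['frame'][:,:,::-1]); np.savez(f'{tag}.npz',**d); return d
def ray(d,uv,z):
    R=np.array(d['R']);t=np.array(d['t']);H=d['frame'].shape[0]
    f=H/2/np.tan(np.radians(float(d['vfov']))/2)
    uv=np.atleast_2d(np.array(uv,float))
    c=np.c_[(uv[:,0]-d['cx'])/f,(uv[:,1]-d['cy'])/f,np.ones(len(uv))]@R
    C=-R.T@t
    return C+c*((z-C[2])/c[:,2])[:,None]
def proj(d,X):
    R=np.array(d['R']);t=np.array(d['t']);H=d['frame'].shape[0]
    f=H/2/np.tan(np.radians(float(d['vfov']))/2)
    p=np.atleast_2d(X)@R.T+t
    return np.c_[f*p[:,0]/p[:,2]+d['cx'],f*p[:,1]/p[:,2]+d['cy']]
E
python3 - <<'E'
from h import *
a=grab('top','top0');b=grab('scene','sc0')
for d in(a,b): print(d['vfov'],d['cx'],d['cy'],-np.array(d['R']).T@d['t'],np.array(d['R']).round(2).tolist())
print(arm.observe(), arm.tcp_to_grasp)
cv2.imwrite('pics/both.png',cv2.resize(np.vstack([a['frame'],b['frame']])[:,:,::-1],None,fx=.78,fy=.78))
E
```

```text
43.965677749524176 258.3219479897528 192.2484010119115 [ 0.35387822 -0.0652603   1.25277767] [[0.01, -1.0, 0.01], [-0.99, -0.02, -0.13], [0.13, -0.01, -0.99]]
47.01873674023945 247.79720576478587 191.42764980785026 [1.28211244 0.35497223 0.89087346] [[-0.49, 0.87, -0.01], [0.59, 0.32, -0.74], [-0.64, -0.37, -0.67]]
{'clock': 0.1, 'joint_pos': array([-1.33044107e+00,  2.07390767e-01,  1.54282853e+00,  3.27962619e-05,
        1.39351698e+00, -1.50500199e-01]), 'joint_velocities': array([-0.00132427, -0.00325671, -0.00287911,  0.0001352 , -0.00115764,
        0.00104096]), 'joint_efforts': array([-5.28462788e-04, -3.84097874e+01, -2.92549807e+01, -1.33942594e-04,
        4.90648803e-03, -1.92207006e-05]), 'tcp_pos': array([ 0.21889472, -0.53095267,  0.23020183]), 'tcp_rot': array([ 9.80964702e-01,  1.94183173e-01, -3.20159926e-05, -1.07145655e-03]), 'contact_force': array([-0.23742757,  0.15538431, -0.33772114]), 'ft_torque': array([-0.0438376 , -0.01556468,  0.00106566]), 'gripper_width': 1.0052258753772743} 0.0187
```

View pics/top0.png

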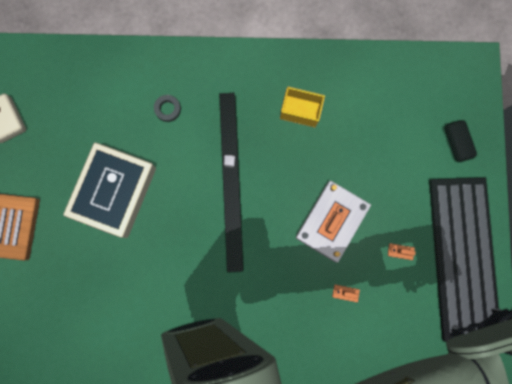

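View pics/sc0.png

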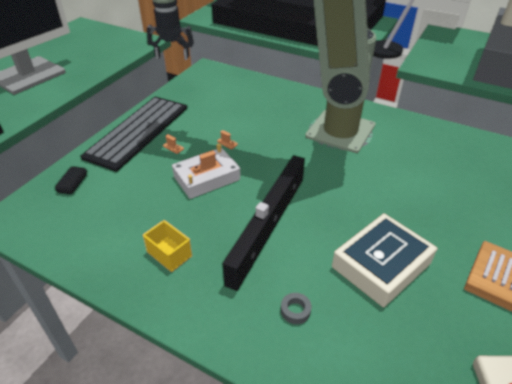

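The top view shows three copper brackets: the large one in the die at (334,222), and small ones at (402,252) and (346,294). The one in the die is meant. The scanner is at (110,190) with its disc at (111,178), the straightedge is near column 231 with the gauge block at (230,160), and the ring is at (168,108). The box is at (303,106).

```bash
cat > m.py <<'E'
from h import *
def big(m):
    cs,_=cv2.findContours(m.astype(np.uint8),cv2.RETR_EXTERNAL,cv2.CHAIN_APPROX_NONE); return sorted(cs,key=cv2.contourArea,reverse=True)
def rect(d,c,z):
    P=ray(d,c.reshape(-1,2),z)[:,:2]; r=cv2.minAreaRect((P*1000).astype(np.float32)); return r
E
python3 - <<'E'
from m import *
d=dict(np.load('top0.npz')); f=d['frame']; hsv=cv2.cvtColor(f,cv2.COLOR_RGB2HSV).astype(int)
H,S,V=hsv[...,0],hsv[...,1],hsv[...,2]
def win(m,x0,x1,y0,y1):
    o=np.zeros_like(m);o[y0:y1,x0:x1]=m[y0:y1,x0:x1];return o
# die top
c=big(win((S<60)&(V>110),285,385,170,275))[0]; print('die top z45',rect(d,c,.045))
k=win((H<20)&(S>110)&(V>100),310,360,195,250); c=big(k)[0]; print('copper z10',rect(d,c,.041),rect(d,c,.06))
g=win((V<110)&(S>40)&((H>95)),60,160,140,240); c=big(g)[0]; print('glass',rect(d,c,.065))
w=win((S<70)&(V>150),88,132,162,215)
for c in big(w)[:3]: print('white',cv2.contourArea(c),rect(d,c,.065))
m=win((V>150)&(S<60),95,130,170,187); print('disc?')
s=win((V<60),215,250,85,280); c=big(s)[0]; print('edge',rect(d,c,.09))
c=big(win((S<60)&(V>150),220,240,150,170))[0]; print('gb',rect(d,c,.12))
y=win((H>20)&(H<35)&(S>120),270,340,80,135); c=big(y)[0]; print('box',rect(d,c,.065))
r=win((S<90)&(V<110),150,190,90,125); c=big(r)[0]; print('ring',rect(d,c,.025))
A=cv2.resize(f[170:275,285:385],None,fx=4,fy=4,interpolation=cv2.INTER_CUBIC)
B=cv2.resize(f[135:240,60:160],None,fx=4,fy=4,interpolation=cv2.INTER_CUBIC)
cv2.imwrite('pics/crop.png',np.hstack([A,B])[:,:,::-1])
# lens check: straightness of straightedge left/right edges & table top edge
for y in range(95,270,25):
    xs=np.where(s[y])[0]; print(y,xs.min(),xs.max(),end=' ')
print([(x,int(np.argmax((S[:80,x]>100)))) for x in range(5,500,60)])
E
```

```text
die top z45 ((436.7056884765625, -272.96856689453125), (125.21961975097656, 175.9156036376953), 59.52983093261719)
copper z10 ((437.1032409667969, -273.32550048828125), (41.414337158203125, 86.767822265625), 59.51458740234375) ((435.79827880859375, -270.0631408691406), (40.76497268676758, 85.4073715209961), 59.51457595825195)
glass ((508.2421569824219, 299.31982421875), (123.6852035522461, 163.0094757080078), 70.42259979248047)
white 753.0 ((508.39324951171875, 300.2458190917969), (51.2242431640625, 99.86074829101562), 70.25128173828125)
white 46.0 ((465.22271728515625, 244.7251739501953), (40.1740608215332, 14.897781372070312), 2.6871752738952637)
white 6.0 ((567.9161376953125, 347.7123107910156), (15.384060859680176, 5.019760608673096), 3.33320951461792)
disc?
edge ((529.8307495117188, -12.091876983642578), (444.9096984863281, 41.984493255615234), 3.662924289703369)
gb ((574.3480834960938, -7.711993217468262), (22.20268440246582, 19.362953186035156), 1.1465073823928833)
box ((730.0477905273438, -189.47093200683594), (101.8308334350586, 88.03917694091797), 76.81460571289062)
ring ((732.0387573242188, 164.5675506591797), (71.44568634033203, 68.9185562133789), 1.9484502077102661)
95 220 233 120 221 235 145 222 236 170 224 237 195 225 239 220 226 240 245 226 242 [(5, 34), (65, 35), (125, 36), (185, 38), (245, 39), (305, 40), (365, 41), (425, 42), (485, 43)]
```

View pics/crop.png

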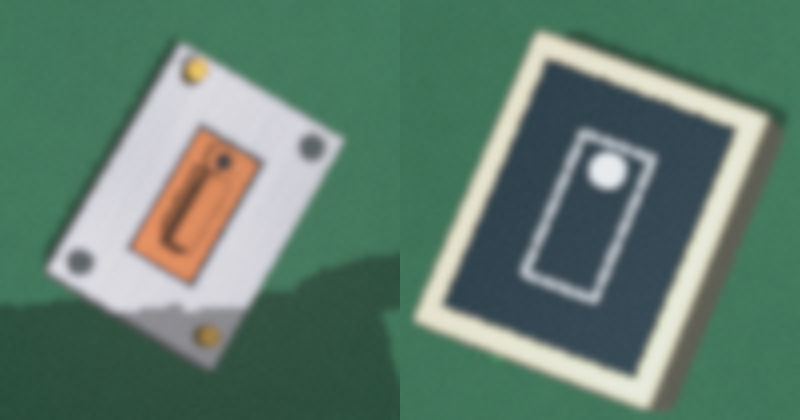

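The close crop shows the large copper bracket seated in the die. Its boss with the dark dot is at the upper-right end, crop (223,162), and the web runs to the other end. On the scanner the disc is also at the upper end, crop (607,171).

Estimates:

| Item | Centre (x, y) in m | Yaw |
|---|---|---|
| Bracket | (.437, -.273) | -30.5° |
| Outline | (.508, .300) | -19.8° |

I'll move above the bracket and look again.

Emit:
{"name": "servo_tool", "arguments": {
  "deltas": [
    [0, [0.0298, -0.0158, 0], [0, 0, 0]],
    [0, [0.0298, -0.0158, 0], [0, 0, 0]],
    [0, [0.0298, -0.0158, 0], [0, 0, 0]],
    [0, [0.0298, -0.0158, 0], [0, 0, 0]],
    [0, [0.0298, -0.0158, 0], [0, 0, 0]],
    [0, [0.0298, -0.0158, 0], [0, 0, 0]],
    [0, [0.0298, -0.0158, 0], [0, 0, 0]],
    [0, [0.0298, -0.0158, 0], [0, 0, 0]],
    [0, [0.0298, -0.0158, 0], [0, 0, 0]],
    [0, [0.0298, -0.0158, 0], [0, 0, 0]],
    [0, [0, 0, 0], [0, 0, 10.58]],
    [0, [0, 0, 0], [0, 0, 10.58]],
    [0, [0, 0, 0], [0, 0, 10.58]],
    [0, [0, 0, 0], [0, 0, 10.58]],
    [0, [0, 0, 0], [0, 0, 10.58]],
    [0, [0, 0, 0.03], [0, 0, 0]],
    [0, [0, 0, 0.03], [0, 0, 0]],
    [0, [0, 0, 0], [0, 0, 0]]
  ],
  "force": 60
}}

```text
clock: 2.35
tcp_pos: [0.4323, -0.2702, 0.1682]
tcp_rot: [0.965, -0.263, -0.003, -0.002]
contact_force: [-0.1, -0.9, 0.1]
gripper_width: 0.996
```

```bash
cat >> m.py <<'E'
from scipy.spatial.transform import Rotation as Ro
def goal(p,yaw):
    o=arm.observe(); R=Ro.from_quat(o['tcp_rot'])
    T=Ro.from_matrix(np.c_[[np.cos(yaw),np.sin(yaw),0],[np.sin(yaw),-np.cos(yaw),0],[0,0,-1]])
    print('tcp',o['tcp_pos'].round(4),'j6',o['joint_pos'][5].round(2),'clk',o['clock'],'w',round(o['gripper_width'],3),'F',o['contact_force'].round(1))
    print('shift tool',R.inv().apply(np.array(p)-o['tcp_pos']).round(4),'rot deg',np.degrees((R.inv()*T).as_rotvec()).round(2))
E
python3 - <<'E'
from m import *
goal([.4344,-.2715,.053],np.radians(-30.5))
d=grab('scene','sc1')
# scene crop with predicted bracket points from top measurement
def pts(c,yaw,L): 
    c_,s=np.cos(yaw),np.sin(yaw); return [[c[0]+c_*x-s*y,c[1]+s*x+c_*y,z] for x,y,z in L]
y=np.radians(-30.5)
L=pts((.437,-.273),y,[(-85,-60,45),(85,-60,45),(85,60,45),(-85,60,45),(-34,0,89),(16,0,89),(31,0,55)] and [(-.085,-.06,.045),(.085,-.06,.045),(.085,.06,.045),(-.085,.06,.045),(-.034,0,.089),(.016,0,.089),(.031,0,.055)])
S=pts((.5084,.3002),np.radians(-19.75),[(-.049,-.025,.065),(.049,-.025,.065),(.049,.025,.065),(-.049,.025,.065),(.031,0,.065)])
def crop(pl,x0,y0,w,h):
    k=4; im=cv2.resize(d['frame'][y0:y0+h,x0:x0+w],None,fx=k,fy=k,interpolation=cv2.INTER_CUBIC)
    for q in proj(d,np.array(pl)): cv2.circle(im,(int(round((q[0]-x0+.5)*k)),int(round((q[1]-y0+.5)*k))),3,(255,0,255),-1)
    return im
cv2.imwrite('pics/c2.png',np.hstack([crop(L,155,90,100,110),crop(S,335,205,100,110)])[:,:,::-1])
E
```

```text
tcp [ 0.4323 -0.2702  0.1682] j6 1.37 clk 2.35 w 0.996 F [-0.1 -0.9  0.1]
shift tool [0.0034 0.0002 0.1152] rot deg [-0.08  0.42 -0.01]
```

View pics/c2.png

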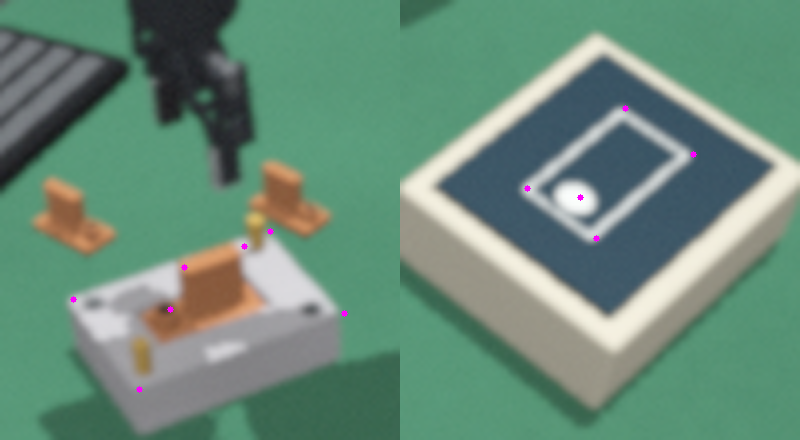

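The predicted points fall within about 1 px of the die, web, boss and outline in the second view, so both poses and the boss end are confirmed. Next I'll descend and grip.

Emit:
{"name": "servo_tool", "arguments": {
  "deltas": [
    [0, [0.0034, 0, 0], [0, 0.4, 0]],
    [0, [0, 0, 0.03], [0, 0, 0]],
    [0, [0, 0, 0.03], [0, 0, 0]],
    [0, [0, 0, 0.025], [0, 0, 0]],
    [0, [0, 0, 0.02], [0, 0, 0]],
    [0, [0, 0, 0.01], [0, 0, 0]],
    [0, [0, 0, 0], [0, 0, 0]],
    [0, [0, 0, 0], [0, 0, 0]]
  ]
}}

```text
clock: 3.4
tcp_pos: [0.4389, -0.275, 0.0575]
tcp_rot: [0.965, -0.263, 0.004, 0.001]
contact_force: [-0.4, -0.3, 0.4]
gripper_width: 1.0
```

```bash
python3 - <<'E'
from m import *
goal([.4344,-.2715,.053],np.radians(-30.5))
d=grab('scene','sc2'); cv2.imwrite('pics/c3.png',cv2.resize(d['frame'][90:200,155:255],None,fx=5,fy=5,interpolation=cv2.INTER_CUBIC)[:,:,::-1])
E
```

```text
tcp [ 0.4389 -0.275   0.0575] j6 1.37 clk 3.4 w 1.0 F [-0.4 -0.3  0.4]
shift tool [-0.0057 -0.0007  0.0045] rot deg [ 0.03 -0.54 -0.01]
```

View pics/c3.png

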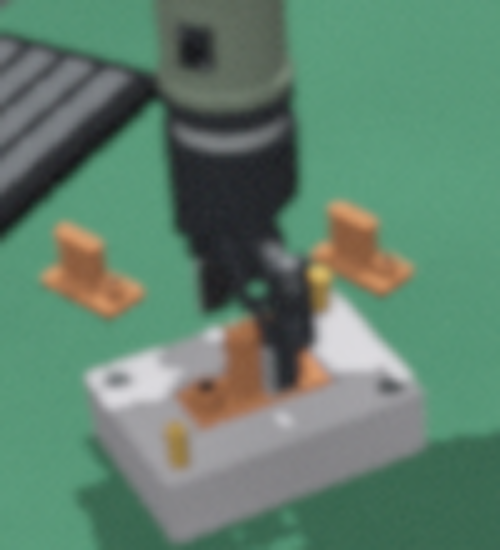

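The fingers straddle the web, at about crop (225,280) and (285,340), clear of the die. I'll correct by a few millimetres and close.

Emit:
{"name": "servo_tool", "arguments": {
  "deltas": [
    [0, [-0.0057, -0.0007, 0.004], [0, -0.5, 0]],
    [0, [0, 0, 0], [0, 0, 0]],
    [0, [0, 0, 0], [0, 0, 0]],
    [1, [0, 0, 0], [0, 0, 0]],
    [1, [0, 0, 0], [0, 0, 0]],
    [1, [0, 0, 0], [0, 0, 0]],
    [1, [0, 0, 0], [0, 0, 0]],
    [1, [0, 0, 0], [0, 0, 0]],
    [1, [0, 0, 0], [0, 0, 0]],
    [1, [0, 0, 0], [0, 0, 0]],
    [1, [0, 0, 0], [0, 0, 0]]
  ],
  "force": 60
}}

```text
clock: 4.82
tcp_pos: [0.4336, -0.2709, 0.0524]
tcp_rot: [0.965, -0.263, -0.001, -0.0]
contact_force: [-0.7, -0.7, 0.7]
gripper_width: 0.181
```

```bash
python3 - <<'E'
from m import *
goal([.4344,-.2715,.053],np.radians(-30.5))
E
```

```text
tcp [ 0.4336 -0.2709  0.0524] j6 1.38 clk 4.825 w 0.181 F [-0.7 -0.7  0.7]
shift tool [ 0.001   0.0001 -0.0006] rot deg [ 0.01  0.08 -0.01]
```

Gripped: the opening is about 15.4 mm, matching the 16 mm web. Next I'll lift.

Emit:
{"name": "servo_tool", "arguments": {
  "deltas": [
    [1, [0, 0, -0.005], [0, 0, 0]],
    [1, [0, 0, -0.01], [0, 0, 0]],
    [1, [0, 0, -0.015], [0, 0, 0]],
    [1, [0, 0, -0.02], [0, 0, 0]],
    [1, [0, 0, -0.025], [0, 0, 0]],
    [1, [0, 0, -0.025], [0, 0, 0]],
    [1, [0, 0, -0.025], [0, 0, 0]],
    [1, [0, 0, -0.015], [0, 0, 0]],
    [1, [0, 0, 0], [0, 0, 0]],
    [1, [0, 0, 0], [0, 0, 0]]
  ]
}}

```text
clock: 6.08
tcp_pos: [0.433, -0.2703, 0.1913]
tcp_rot: [0.965, -0.263, -0.002, -0.001]
contact_force: [-0.8, 1.0, -2.1]
gripper_width: 0.179
```

```bash
python3 - <<'E'
from m import *
# TCP = bracket origin -3.9 mm along x (measured grip point)
y=np.radians(-19.75); o=np.array([.5084,.3002])-.0039*np.array([np.cos(y),np.sin(y)])
print(o); goal([*o,.192],y)
d=grab('scene','sc3'); cv2.imwrite('pics/c4.png',cv2.resize(d['frame'][40:220,130:280],None,fx=4,fy=3.3,interpolation=cv2.INTER_CUBIC)[:,:,::-1])
E
```

```text
[0.50472941 0.30151788]
tcp [ 0.433  -0.2703  0.1913] j6 1.38 clk 6.075 w 0.179 F [-0.8  1.  -2.1]
shift tool [-2.285e-01 -5.290e-01  3.000e-04] rot deg [ -0.04   0.21 -10.76]
```

View pics/c4.png

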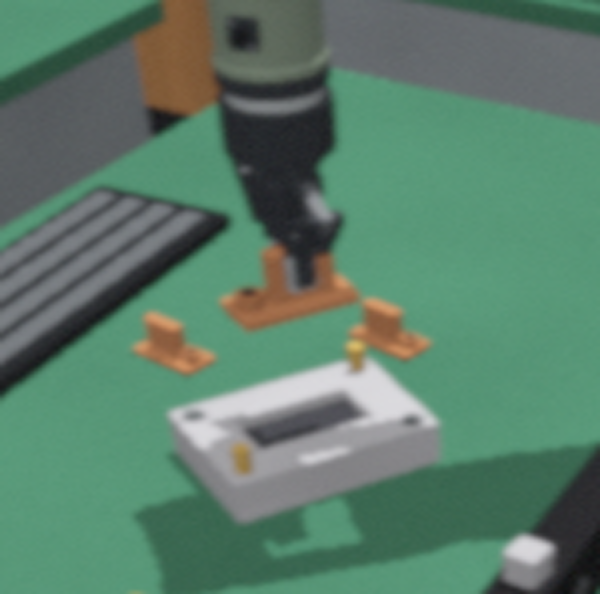

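The bracket is held level above the empty die, at crop (290,290). Next I'll carry it across at this height, with the underside at about 0.17 m, against 0.12 m for the top of the gauge block.

Emit:
{"name": "servo_tool", "arguments": {
  "deltas": [
    [1, [-0.006, -0.014, -0.002], [0, 0, 0]],
    [1, [-0.012, -0.028, 0], [0, 0, 0]],
    [1, [-0.0133, -0.0308, 0], [0, 0, 0]],
    [1, [-0.0133, -0.0308, 0], [0, 0, 0]],
    [1, [-0.0133, -0.0308, 0], [0, 0, 0]],
    [1, [-0.0133, -0.0308, 0], [0, 0, 0]],
    [1, [-0.0133, -0.0308, 0], [0, 0, 0]],
    [1, [-0.0133, -0.0308, 0], [0, 0, 0]],
    [1, [-0.0133, -0.0308, 0], [0, 0, 0]],
    [1, [-0.0133, -0.0308, 0], [0, 0, 0]],
    [1, [-0.0133, -0.0308, 0], [0, 0, 0]],
    [1, [-0.0133, -0.0308, 0], [0, 0, 0]],
    [1, [-0.0133, -0.0308, 0], [0, 0, 0]],
    [1, [-0.0133, -0.0308, 0], [0, 0, 0]],
    [1, [-0.0133, -0.0308, 0], [0, 0, 0]],
    [1, [-0.0133, -0.0308, 0], [0, 0, 0]],
    [1, [-0.0133, -0.0308, 0], [0, 0, 0]],
    [1, [-0.012, -0.025, 0], [0, 0, 0]],
    [1, [0, 0, 0], [0, 0, -5.4]],
    [1, [0, 0, 0], [0, 0, -5.4]]
  ]
}}

```text
clock: 8.62
tcp_pos: [0.503, 0.3026, 0.1936]
tcp_rot: [0.986, -0.169, -0.002, 0.0]
contact_force: [0.6, -0.7, -2.0]
gripper_width: 0.179
```

```bash
python3 - <<'E'
from m import *
goal([.5047,.3015,.13],np.radians(-19.75))
E
```

```text
tcp [0.503  0.3026 0.1936] j6 2.3 clk 8.625 w 0.179 F [ 0.6 -0.7 -2. ]
shift tool [0.0022 0.0004 0.0636] rot deg [0.05 0.21 0.31]
```

Emit:
{"name": "servo_tool", "arguments": {
  "deltas": [
    [1, [0.002, 0.0004, 0.01], [0, 0.2, 0.3]],
    [1, [0, 0, 0.02], [0, 0, 0]],
    [1, [0, 0, 0.02], [0, 0, 0]],
    [1, [0, 0, 0.015], [0, 0, 0]],
    [1, [0, 0, 0.008], [0, 0, 0]],
    [1, [0, 0, 0], [0, 0, 0]],
    [1, [0, 0, 0], [0, 0, 0]]
  ]
}}

```text
clock: 9.5
tcp_pos: [0.507, 0.3007, 0.1224]
tcp_rot: [0.985, -0.174, 0.002, -0.0]
contact_force: [-0.6, -0.2, -0.9]
gripper_width: 0.181
```

```bash
python3 - <<'E'
from m import *
goal([.5047,.3015,.0975],np.radians(-19.75))
o=arm.observe(); Z=o['tcp_pos'][2]-.0214
d=grab('scene','sc4'); t=grab('top','top4')
y=np.radians(-19.75);c,s=np.cos(y),np.sin(y)
P=[(-.045,-.022,.01),(.045,-.022,.01),(.045,.022,.01),(-.045,.022,.01),(-.034,0,.058),(.016,0,.058),(.031,0,.024)]
cen=o['tcp_pos'][:2]+.0039*np.array([c,s]); print('assumed bracket',cen,Z)
L=np.array([[cen[0]+c*a-s*b,cen[1]+s*a+c*b,Z+z] for a,b,z in P])
def crop(d,x0,y0,w,h,k=5):
    im=cv2.resize(d['frame'][y0:y0+h,x0:x0+w],None,fx=k,fy=k,interpolation=cv2.INTER_CUBIC)
    for q in proj(d,L): cv2.circle(im,(int(round((q[0]-x0+.5)*k)),int(round((q[1]-y0+.5)*k))),2,(255,0,255),-1)
    return im
cv2.imwrite('pics/c5.png',np.hstack([crop(d,345,185,80,100),crop(t,70,140,80,100)])[:,:,::-1])
E
```

```text
tcp [0.507  0.3007 0.1224] j6 2.31 clk 9.5 w 0.181 F [-0.6 -0.2 -0.9]
shift tool [-0.0025  0.      0.0249] rot deg [-0.08 -0.17 -0.27]
assumed bracket [0.51065592 0.29934624] 0.1010412323931426
```

View pics/c5.png

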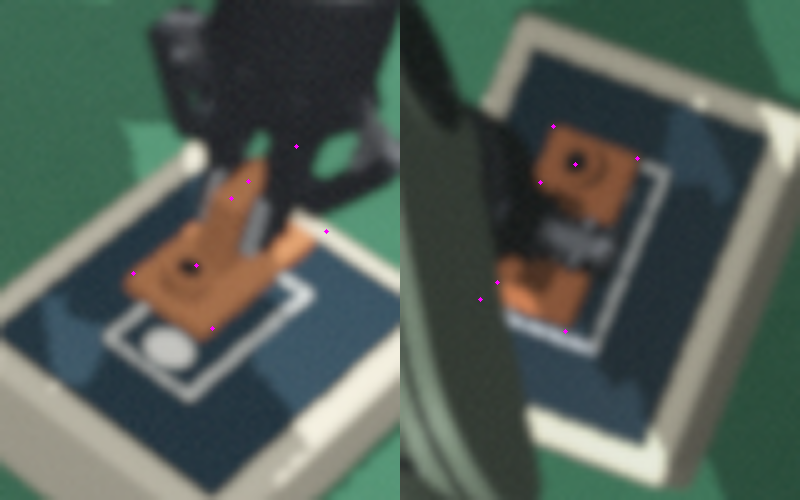

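```bash
python3 - <<'E'
from m import *
from scipy.optimize import least_squares
d=dict(np.load('sc4.npz'));t=dict(np.load('top4.npz'))
S=lambda p:np.array(p)/5+[345-.5,185-.5]
T=lambda p:(np.array(p)-[400,0])/5+[70-.5,140-.5]
y0=np.radians(-19.75)
D=np.array([.5084+.031*np.cos(y0),.3002+.031*np.sin(y0),.065])
b=S((170,348))-proj(d,D)[0]; print('scene bias px',b)
B={'A':(.045,.022,.01),'B':(.045,-.022,.01),'C':(-.045,-.022,.01),'E':(-.045,.022,.01)}
w=lambda p,k:np.array([p[0]+np.cos(p[3])*k[0]-np.sin(p[3])*k[1],p[1]+np.sin(p[3])*k[0]+np.cos(p[3])*k[1],p[2]+k[2]])
p0=[.5107,.2993,.101,y0]
for k in B: print(k,(proj(d,w(p0,B[k]))[0]-[344.5,184.5])*5,(proj(t,w(p0,B[k]))[0]-[69.5,139.5])*5+[400,0])
so={'B':(122,283),'A':(203,343),'E':(315,240)}; to={'A':(553,124),'B':(643,157),'C':(570,328)}
f=lambda p:np.concatenate([proj(d,w(p,B[k]))[0]+b-S(v) for k,v in so.items()]+[proj(t,w(p,B[k]))[0]-T(v) for k,v in to.items()])
r=least_squares(f,p0,x_scale=[.01,.01,.01,.1]); print(r.x,np.degrees(r.x[3]),r.fun.round(2)); print(arm.observe()['tcp_pos'],arm.observe()['joint_velocities'].round(3))
E
```

```text
scene bias px [-0.94427124  0.34058468]
A [211.47817907 327.98765671] [553.32276973 126.40911079]
B [133.10129819 273.47536839] [637.41390175 157.96068715]
C [247.97274755 181.29907776] [564.86499254 331.02364365]
E [325.83655477 231.3969012 ] [480.04499179 298.96151799]
[ 0.5125632   0.29860975  0.09606355 -0.33361681] -19.11483517984835 [ 0.47  0.43  0.03 -0.75  0.12  0.26  0.8   0.13 -0.38 -0.38  0.17  0.02]
[0.50707564 0.30066978 0.12266763] [-0.    -0.001  0.002 -0.002  0.     0.001]
```

Emit:
{"name": "servo_tool", "arguments": {
  "deltas": [
    [1, [-0.0037, 0, 0.006], [0, -0.1, -0.1]],
    [1, [0, 0, 0.008], [0, 0, 0]],
    [1, [0, 0, 0.006], [0, 0, 0]],
    [1, [0, 0, 0.002], [0, 0, 0]],
    [1, [0, 0, 0], [0, 0, 0]],
    [1, [0, 0, 0], [0, 0, 0]],
    [1, [0, 0, 0], [0, 0, 0]],
    [1, [0, 0, 0], [0, 0, 0]]
  ]
}}

```text
clock: 10.6
tcp_pos: [0.503, 0.3017, 0.0998]
tcp_rot: [0.985, -0.173, 0.0, -0.0]
contact_force: [0.1, 0.2, -2.0]
gripper_width: 0.179
```

```bash
python3 - <<'E'
from m import *
goal([.5037,.3018,.1005],np.radians(-19.75))
d=grab('scene','sc5'); t=grab('top','top5')
k=5;cr=lambda d,x0,y0:cv2.resize(d['frame'][y0:y0+100,x0:x0+80],None,fx=k,fy=k,interpolation=cv2.INTER_CUBIC)
cv2.imwrite('pics/c6.png',np.hstack([cr(d,345,185),cr(t,70,140)])[:,:,::-1])
E
```

```text
tcp [0.503  0.3017 0.0998] j6 2.31 clk 10.6 w 0.179 F [ 0.1  0.2 -2. ]
shift tool [ 0.0006 -0.0003 -0.0007] rot deg [-0.03 -0.02 -0.16]
```

View pics/c6.png

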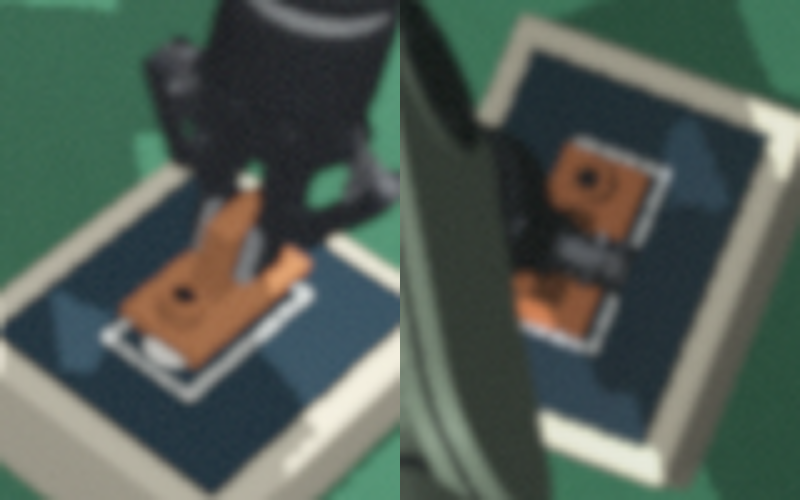

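```bash
python3 - <<'E'
from m import *
from scipy.optimize import least_squares
d=dict(np.load('sc5.npz'));t=dict(np.load('top5.npz'))
S=lambda p:np.array(p)/5+[344.5,184.5]
T=lambda p:(np.array(p)-[400,0])/5+[69.5,139.5]
b=np.array([-.94,.34])
B={'A':(.045,.022,.01),'B':(.045,-.022,.01),'C':(-.045,-.022,.01),'E':(-.045,.022,.01)}
w=lambda p,k:np.array([p[0]+np.cos(p[3])*k[0]-np.sin(p[3])*k[1],p[1]+np.sin(p[3])*k[0]+np.cos(p[3])*k[1],p[2]+k[2]])
so={'B':(118,306),'A':(195,370),'E':(313,266)}; to={'A':(568,139),'B':(652,170),'C':(587,340)}
f=lambda p:np.concatenate([proj(d,w(p,B[k]))[0]+b-S(v) for k,v in so.items()]+[proj(t,w(p,B[k]))[0]-T(v) for k,v in to.items()])
r=least_squares(f,[.5084,.3002,.077,-.345],x_scale=[.01,.01,.01,.1]); print(r.x,np.degrees(r.x[3]),r.fun.round(2)); print('err mm',(r.x[:3]-[.5084,.3002,.065])*1000)
o=arm.observe(); print(o['joint_velocities'].round(3))
for n,z,win,m in (('gb',.12,(220,150,240,170),lambda H,S,V:(S<60)&(V>150)),('box',.065,(270,80,340,135),lambda H,S,V:(H>20)&(H<35)&(S>120)),('ring',.025,(150,90,190,125),lambda H,S,V:(S<90)&(V<110))):
    for q in ('top0','top5'):
        D=dict(np.load(q+'.npz'));h=cv2.cvtColor(D['frame'],cv2.COLOR_RGB2HSV).astype(int);x0,y0,x1,y1=win
        M=np.zeros(h.shape[:2],bool);M[y0:y1,x0:x1]=m(*np.moveaxis(h,2,0))[y0:y1,x0:x1]
        print(n,q,np.round(rect(D,big(M)[0],z)[0],1))
E
```

```text
[ 0.50902338  0.2990223   0.07447327 -0.33627155] -19.266940425916896 [ 0.28  0.88  0.32 -1.13 -1.    0.24  0.34  0.12  0.05 -0.04 -0.82 -0.07]
err mm [ 0.62337936 -1.17770435  9.47326865]
[ 0.001  0.002 -0.     0.    -0.001  0.002]
gb top0 [574.3  -7.7]
gb top5 [574.3  -7.7]
box top0 [ 730.  -189.5]
box top5 [ 730.  -189.5]
ring top0 [732.  164.6]
ring top5 [732.  164.6]
```

The bracket is about 1.3 mm off centre and 0.5° off in yaw, roughly 9 to 13 mm above the glass, and still. The other objects haven't moved, so I'll hand in.

```bash
python3 -c "
from workcell import arm
print(arm.close_job())"
```

```text
the job is handed in; nothing more can be done
None
```

I gripped the bracket by its web, lifted it out of the die and carried it over the top of the straightedge. I handed the job in with the bracket held still over the scanner's outline; no verdict was reported.

**Last checks, from two camera views:**
- **Position:** the centre is about 1.3 mm from the outline's centre, the yaw is about 0.5° off, and the boss is at the disc end. By the tool pose it is level.
- **Motion and contact:** the arm is at rest, and the wrist force is about 2 N, roughly the bracket's weight.
- **Other objects:** the gauge block, ring gauge and yellow box show no movement in the top view.

**Disagreement:** the hover height came out at about 9.5 mm from the images and about 13 mm from the tool pose. Both are inside the 3 to 18 mm band.

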